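# Cover the open movements with their dust covers

### The job

Four open movements of different sizes are left on the watchmaker's bench: put over each one the clear dust cover that fits its tray, so that every cover stands flat on the tray floor, inside the rim and all round the movement's holder. Set the covers down without dropping them, and leave the loupe and the small vice where they are.

Things in the scene. Friction and masses are not known exactly. Their poses are not given: they have to be found in the camera images.
- tray_tiny: Round black tray, fixed, 66 mm across, with an open 16 mm movement (brass, steel) in a white holder disc 20 mm across at its centre. Floor 4 mm above its underside; low rim 59 mm across inside, top 7 mm above the underside; holder and movement reach 16 mm. Origin: centre of the underside, z up. It takes the 41 mm cover.
- cover_tiny: Loose clear plastic dust cover: upside-down straight round cup, 41 mm outside and 37 mm inside across the foot (light edge ring), flat top 30 mm above the foot, on it a round black knob 20 mm across, 22 mm tall (52 mm in all; 27 mm deep inside). About 35 g. Origin: centre of the open foot, z up through the knob.
- tray_small: Round black tray, fixed, 86 mm across, with an open 31 mm movement (brass, steel) in a white holder disc 40 mm across at its centre. Floor 4 mm above its underside; low rim 79 mm across inside, top 7 mm above the underside; holder and movement reach 16 mm. Origin: centre of the underside, z up. It takes the 61 mm cover.
- cover_small: Loose clear plastic dust cover: upside-down straight round cup, 61 mm outside and 57 mm inside across the foot (light edge ring), flat top 36 mm above the foot, on it a round black knob 20 mm across, 22 mm tall (58 mm in all; 33 mm deep inside). About 60 g. Origin: centre of the open foot, z up through the knob.
- tray_medium: Round black tray, fixed, 106 mm across, with an open 46 mm movement (brass, steel) in a white holder disc 60 mm across at its centre. Floor 4 mm above its underside; low rim 99 mm across inside, top 7 mm above the underside; holder and movement reach 16 mm. Origin: centre of the underside, z up. It takes the 81 mm cover.
- cover_medium: Loose clear plastic dust cover: upside-down straight round cup, 81 mm outside and 77 mm inside across the foot (light edge ring), flat top 42 mm above the foot, on it a round black knob 20 mm across, 22 mm tall (64 mm in all; 39 mm deep inside). About 95 g. Origin: centre of the open foot, z up through the knob.
- tray_large: Round black tray, fixed, 126 mm across, with an open 64 mm movement (brass, steel) in a white holder disc 80 mm across at its centre. Floor 4 mm above its underside; low rim 119 mm across inside, top 7 mm above the underside; holder and movement reach 16 mm. Origin: centre of the underside, z up. It takes the 101 mm cover.
- cover_large: Loose clear plastic dust cover: upside-down straight round cup, 101 mm outside and 97 mm inside across the foot (light edge ring), flat top 48 mm above the foot, on it a round black knob 20 mm across, 22 mm tall (70 mm in all; 45 mm deep inside). About 140 g. Origin: centre of the open foot, z up through the knob.
- loupe: Watchmaker's eye loupe, loose bystander: black truncated cone standing wide end down, 34 mm across the foot, 25 mm at the top, 30 mm tall. Origin: centre of the foot, z up. Not part of the job.
- vice: Small aluminium watch-case vice, loose bystander: block 62 x 36 mm, two jaws with white pins (30 mm tall in all), black screw knob at its +x end, reaching 44 mm from the middle. Origin: centre of the underside, z up. Not part of the job.
Things that resemble listed ones, but are neither listed nor needed, are in the scene too. Leave any pink or red look-alike of the tray_medium alone.

How it is judged:
At the end, for the whole second after the job is handed in: All four covers stand on their own trays (tiny on tiny, small on small, medium on medium, large on large): centre within 10 mm of the tray's centre, foot on the tray floor (1 to 6.5 mm above the tray's underside), upright within 0.05 rad, released and at rest (horizontal distance between cover_tiny and tray_tiny below 0.01 m and z of cover_tiny in the frame of tray_tiny between 0.001 and 0.0065 m and angle between each of cover_tiny, cover_small, cover_medium, cover_large's own z axis and vertical below 0.05 rad and linear speed of each of cover_tiny, cover_small, cover_medium, cover_large below 0.02 m/s and angular speed of each of cover_tiny, cover_small, cover_medium, cover_large below 0.2 rad/s and horizontal distance between cover_small and tray_small below 0.01 m and z of cover_small in the frame of tray_small between 0.001 and 0.0065 m and horizontal distance between cover_medium and tray_medium below 0.01 m and z of cover_medium in the frame of tray_medium between 0.001 and 0.0065 m and horizontal distance between cover_large and tray_large below 0.01 m and z of cover_large in the frame of tray_large between 0.001 and 0.0065 m); the robot touches nothing.
It fails at once if a cover is dropped (falls freely by more than about 15 mm: faster than 0.55 m/s with nothing of the robot touching it) ((linear speed of cover_tiny above 0.55 m/s and contact force between cover_tiny and the arm below 0.01 N and contact force between cover_tiny and the fingers below 0.01 N) or (linear speed of cover_small above 0.55 m/s and contact force between cover_small and the arm below 0.01 N and contact force between cover_small and the fingers below 0.01 N) or (linear speed of cover_medium above 0.55 m/s and contact force between cover_medium and the arm below 0.01 N and contact force between cover_medium and the fingers below 0.01 N) or (linear speed of cover_large above 0.55 m/s and contact force between cover_large and the arm below 0.01 N and contact force between cover_large and the fingers below 0.01 N)).
It fails at once if the loupe is pushed more than 20 mm or tipped over (distance of loupe from where it was at the start of the episode above 0.02 m or angle between loupe's own z axis and vertical above 0.5 rad).
It fails at once if the vice is pushed more than 20 mm or tipped over (distance of vice from where it was at the start of the episode above 0.02 m or angle between vice's own z axis and vertical above 0.5 rad).
It also fails if it takes over 112 s, if anything falls off the work surface, if the arm or the gripper's body presses on something with over 40 N, if the wrist force passes 120 N, or if a joint passes its speed limit or range.

### The arm

A 7-joint arm with a two-finger parallel gripper is mounted at the origin on the work surface. World frame = base frame: x ahead of the robot, y to its left, z up, the work surface at z = 0. Lengths are in m, angles in rad, forces in N, time in s.
With the tool pointing down it reaches from about 0.425 to 0.925 m from the base axis. Payload 6.8 kg.
Tool frame: the origin (TCP) lies where the fingers leave the gripper's body, on its centre line; the fingertips stand 80 mm ahead of it and the grasp point (between the pads) lies 61 mm ahead of it (robot.tcp_to_grasp is the distance from the TCP to the grasp point, in m); z points along the fingers, y is the direction in which the jaws open and shut (so a half turn about z gives the same grasp; the last joint's range is limited). The gripper opens to 88 mm and grips with 3 to 60 N. Pads are 20 mm wide; open, the fingers measure 115 mm over their backs; the gripper's body (75 mm by 178 mm) begins 61 mm behind the grasp point.
Start: joints at [1.115, 0.477, 0.022, 1.555, -0.011, 1.109, -0.083], TCP at [0.23, -0.635, 0.303] pointing down, gripper open.
Joint ranges: [-2.96, 2.96], [-0.34, 2.1], [-1.41, 1.46], [0.24, 2.44], [-1.37, 4.51], [0.17, 1.92], [-2.96, 2.96]. Speed limits (rad/s): [2.39, 2.39, 3.14, 3.14, 3.14, 3.14, 3.14].

### API

Orientations are given as a unit quaternion [w, x, y, z].
In Python, from workcell import robot gives the robot as it stands.
- The arm moves only by the tool send_rows, never from a script. Its argument "rows" is one flat list of numbers, 7 for each row, row after row: the closure, from 0 (fully open) to 1 (shut), then the shift along the tool's x, y, z in m, then the turn, a rotation vector about the tool's x, y, z in rad. In form: [jaw, tx, ty, tz, wx, wy, wz, jaw, tx, ty, tz, wx, wy, wz, ...]. A call has 1 to 12 rows; each row is the pose to reach, as a shift and turn from the pose commanded when the call began, along the tool's axes at that moment; what a row does not reach only later rows make up. A row lasts 1/12 s, in which the tool goes at most 41.7 mm and 7.16 degrees, less where a joint would pass 70% of its speed; a pose out of reach is approached as far as the arm can. A call with a gripper value outside its range is refused whole. The fingers move at their own pace and stop on an object; "squeeze" is the grip in N (left out, the last holds). Time passes only in rows, so rows that repeat a pose let the fingers close. It gives the time, the measured TCP pose, the force and the opening at its end, in the units of the state.
- robot.get_state(): the state, without advancing time (a new reading comes with each control period).
- robot.get_image(name): name is "side" or "top" or "wrist"; returns a dict with "frame" (384x512x3 uint8, blue, green, red), "fx", "fy", "cx", "cy" (pixels), "dist_coeffs" ([k1, k2, p1, p2, k3] as OpenCV has them; the pictures are not rectified), "R" (3x3) and "t" (3): a world point X has camera coordinates R X + t; the wrist camera has in their place "hand_eye" (4x4, takes a point from camera to tool coordinates, whose origin is the TCP and whose axes are the flange's). Camera axes: x right, y down, z forward; pixel columns grow to the right and rows downward; lengths in m; the calibration is good to about 2 mm. A picture is of the moment at which its call begins: read the wrist's pose just before it. There is no depth.
- robot.job_done(): hands the job in, once; it reports no verdict.
Trained networks look in the newest picture that a camera, given by its name, has taken for a name from the list of things; names that differ only in an ending like _2 or _b are one class to them, and where a whole thing is asked for, a point or a joint stands for the part that bears it (a point fixed in the world has none). Each returns a list of dicts, best first, with "confidence" (0 to 1); they miss things now and then, are a little off and sometimes report something else, mostly with a low value. They report only what shows in the picture. A call takes as long as a camera call. They do not tell look-alikes from the thing itself.
- robot.search_frame(camera, name): "point" ([column, row] in pixels, amid what is visible of it).
- robot.place_of(camera, name): "point" ([column, row] in pixels: a listed point, or the origin of a listed thing).
The state is a dict: "t": time; "q": joint angles; "dq": joint speeds; "joint_torque": joint torques, N m; "position": TCP position; "ee_rot": TCP orientation; "contact_force": force on the tool from outside, world axes, zero at the start; "ft_torque": the same for the moment, N m; "gripper_width": opening from 0.0 (shut) to 1.0 (fully open).
Only numpy, scipy, OpenCV 4.12 (cv2) and the standard library are available. Lean on these libraries where they do the work, as an engineer would, in place of code of your own. Each camera call takes 0.05 s, during which the arm holds its last target. There are 200 camera calls.

## Working session

There is one attempt and no reset: what is moved stays moved. The work goes in short steps, Python scripts to look and compute and a tool call to move; the robot and the scene stay as the last step left them, time stands still between calls to the robot, and variables do not carry over. Pictures are saved under pics/ and viewed, about 12 in all and at most 16, crops included, and the job is handed in when it is done.

Besides the shell and the picture viewer there is one more tool, called after "Call:" as name(argument=value, ...) on one line, values as JSON. send_rows: Moves the arm, as the interface text tells. Its arguments: {"type":"object","properties":{"rows":{"type":"array"},"squeeze":{"type":"number"}},"required":["rows"]}

```bash
mkdir -p pics
cat > h.py <<'E'
import numpy as np, cv2
from workcell import robot
from scipy.spatial.transform import Rotation as Ro
def pose():
    s=robot.get_state(); q=s['ee_rot']; return np.array(s['position']),Ro.from_quat([q[1],q[2],q[3],q[0]]).as_matrix()
def ray(im,px,P=None):
    K=np.array([[im['fx'],0,im['cx']],[0,im['fy'],im['cy']],[0,0,1]])
    u=cv2.undistortPoints(np.array([[px]],float),K,np.array(im['dist_coeffs']))[0,0]
    d=np.array([u[0],u[1],1.])
    if 'R' in im:
        R=np.array(im['R']);t=np.array(im['t']); return -R.T@t, R.T@d
    H=np.array(im['hand_eye']);p,Rt=P
    return p+Rt@H[:3,3], Rt@H[:3,:3]@d
def atz(im,px,z,P=None):
    o,d=ray(im,px,P); return o+d*(z-o[2])/d[2]
E
python3 - <<'E'
from h import *
np.set_printoptions(precision=4,suppress=True)
print(robot.get_state())
P=pose()
for c in ['top','side','wrist']:
    im=robot.get_image(c); cv2.imwrite(f'pics/{c}0.png',cv2.resize(im['frame'],(800,600)))
    print(c,ray(im,[256,192],P))
    if c=='wrist':continue
    for n in ['tray_tiny','cover_tiny','tray_small','cover_small','tray_medium','cover_medium','tray_large','cover_large','loupe','vice']:
        print(n,[(np.round(r['point'],1).tolist(),round(r['confidence'],2),np.round(atz(im,r['point'],0)[:2],3).tolist()) for r in robot.place_of(c,n)[:4]])
E
```

```text
{'t': 0.0, 'q': array([ 1.1149,  0.4778,  0.0223,  1.5564, -0.0115,  1.1093, -0.0831]), 'dq': array([-0.0002,  0.0008, -0.0013,  0.0015, -0.0005,  0.0008,  0.0003]), 'joint_torque': array([  0.0003, -58.2852,   1.5348, -27.2609,  -0.0543,   0.0167,
         0.0001]), 'position': array([ 0.2299, -0.6342,  0.3017]), 'ee_rot': array([-0.0009,  0.9849,  0.1731, -0.0002]), 'contact_force': array([-1.2937,  0.1603,  0.1399]), 'ft_torque': array([-0.0118, -0.0033, -0.0108]), 'gripper_width': 0.9995389574406038}
top (array([ 0.3642, -0.0062,  1.2101]), array([ 0.1593,  0.022 , -0.987 ]))
tray_tiny [([288.1, 222.6], 0.89, [0.468, -0.074])]
cover_tiny [([227.4, 229.2], 0.74, [0.449, 0.105])]
tray_small [([352.5, 245.5], 0.61, [0.399, -0.261])]
cover_small [([356.8, 186.5], 0.75, [0.574, -0.28])]
tray_medium [([389.3, 151.0], 0.88, [0.683, -0.384]), ([416.1, 207.0], 0.72, [0.511, -0.455]), ([323.0, 144.4], 0.63, [0.704, -0.183])]
cover_medium [([116.1, 214.5], 0.95, [0.494, 0.442]), ([413.8, 208.0], 0.43, [0.508, -0.448])]
tray_large [([229.5, 168.2], 0.57, [0.633, 0.101])]
cover_large [([170.7, 257.3], 0.64, [0.367, 0.272])]
loupe [([289.2, 157.7], 0.45, [0.664, -0.08])]
vice [([172.3, 176.7], 0.7, [0.608, 0.274])]
side (array([0.2952, 0.566 , 0.8204]), array([ 0.2366, -0.5738, -0.7843]))
tray_tiny [([288.1, 186.3], 0.58, [0.472, -0.085])]
cover_tiny [([269.1, 247.7], 0.52, [0.45, 0.108])]
tray_small [([335.3, 147.9], 0.93, [0.395, -0.272]), ([273.1, 127.7], 0.23, [0.591, -0.282])]
cover_small [([274.3, 126.9], 0.81, [0.588, -0.286])]
tray_medium [([218.7, 134.3], 0.89, [0.729, -0.192]), ([312.6, 99.9], 0.59, [0.521, -0.455])]
cover_medium [([182.0, 376.6], 0.83, [0.499, 0.441])]
tray_large []
cover_large [([276.9, 324.0], 0.85, [0.368, 0.272])]
loupe [([221.2, 167.1], 0.66, [0.665, -0.078])]
vice [([174.9, 281.2], 0.82, [0.611, 0.27])]
wrist (array([ 0.3012, -0.6073,  0.3835]), array([-0.2707, -0.0899, -0.9585]))
```

View pics/top0.png

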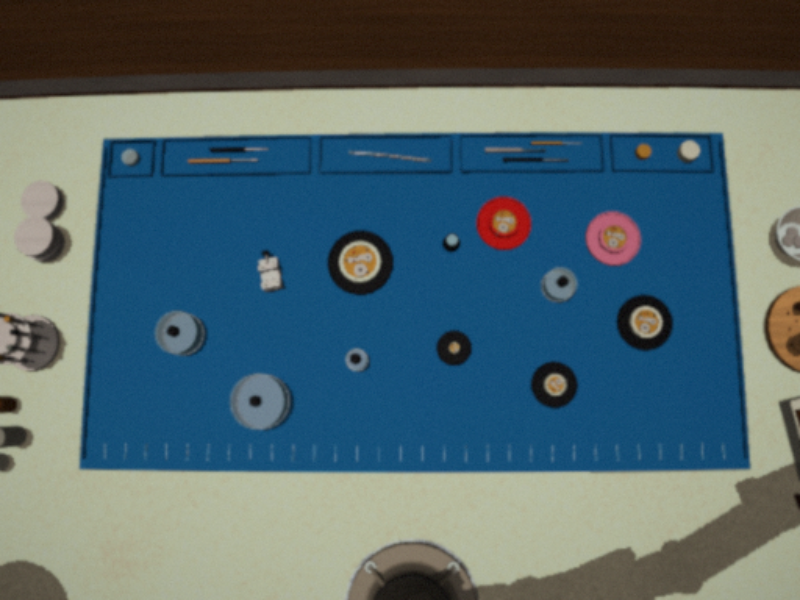

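View pics/side0.png

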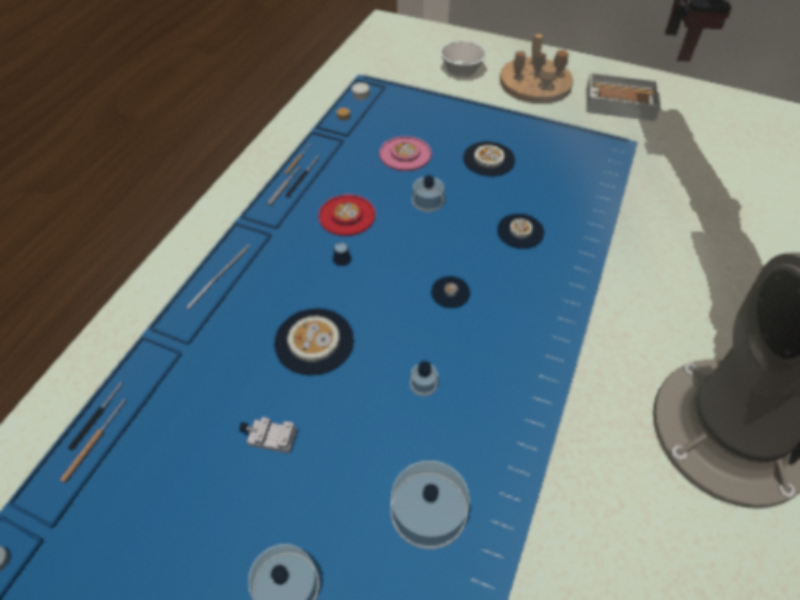

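Top view (800×600 px): the black trays are large (361,262), tiny (454,348), small (554,385) and medium (645,322). The red (504,223) and pink (613,238) trays are medium look-alikes to leave alone. Covers are medium (180,333), large (261,401), tiny (357,359) and small (560,284). The loupe is at (452,242) and the vice at (269,272). The side view agrees. Next I refine by segmentation.

```bash
cat > seg.py <<'E'
from h import *
def blob(fr,px,maxr,thr=60,kind='dark'):
    b=fr.astype(int).max(2); m=(b<thr).astype(np.uint8)
    yy,xx=np.mgrid[:fr.shape[0],:fr.shape[1]]; m[np.hypot(xx-px[0],yy-px[1])>maxr]=0
    c,_=cv2.findContours(m,cv2.RETR_EXTERNAL,cv2.CHAIN_APPROX_NONE)
    c=max(c,key=cv2.contourArea)
    return cv2.fitEllipse(c)
E
python3 - <<'E'
from seg import *
np.set_printoptions(precision=4,suppress=True)
s=512/800
top=robot.get_image('top'); side=robot.get_image('side')
T={'large':((361,262),(314,341)),'tiny':((454,348),(451,292)),'small':((554,385),(521,231)),'medium':((645,322),(489,158))}
C={'large':((256,401),(431,493)),'tiny':((356,358),(424,369)),'small':((563,282),(429,183)),'medium':((174,331),(280,574))}
r={'large':30,'tiny':16,'small':22,'medium':26}; H={'tiny':.052,'small':.058,'medium':.064,'large':.070}
for k in T:
    e=[blob(im['frame'],np.array(p)*s,r[k]) for im,p in zip((top,side),T[k])]
    print('tray',k,[ (np.round(x[0],1),np.round(x[1],1)) for x in e],atz(top,e[0][0],.005),atz(side,e[1][0],.005))
    try:
      e=[blob(im['frame'],np.array(p)*s,9) for im,p in zip((top,side),C[k])]
      print('cover',k,[ (np.round(x[0],1),np.round(x[1],1)) for x in e],atz(top,e[0][0],H[k]-.004),atz(side,e[1][0],H[k]-.01))
    except Exception as x: print(k,x)
f=top['frame'][110:280,60:460]
f=cv2.resize(f[70:170,280:380],(600,600),interpolation=cv2.INTER_CUBIC); cv2.imwrite('pics/crop_med.png',f)
P=pose()
print(P[1], Ro.from_matrix(P[1].T@np.diag([1,-1,-1.])).as_rotvec())
E
```

```text
tray large [(array([230.2, 167.8]), array([39.8, 40.4])), (array([200.6, 218.4]), array([39.8, 48.4]))] [0.6328 0.098  0.005 ] [0.6353 0.0994 0.005 ]
cover large [(array([163. , 256.3]), array([5.3, 6.3])), (array([275.3, 315.3]), array([7.1, 9.1]))] [0.3692 0.2786 0.066 ] [0.3714 0.2782 0.06  ]
tray tiny [(array([290.1, 222.4]), array([20.6, 21.2])), (array([288. , 186.6]), array([17.5, 22.3]))] [ 0.4676 -0.0792  0.005 ] [ 0.4708 -0.08    0.005 ]
cover tiny [(array([227.2, 229.3]), array([4.8, 5.5])), (array([271.2, 236. ]), array([6. , 8.1]))] [0.4454 0.1016 0.048 ] [0.4488 0.1009 0.042 ]
tray small [(array([354.2, 245.8]), array([27.6, 28.5])), (array([332.7, 147.5]), array([19.3, 27.7]))] [ 0.3983 -0.2649  0.005 ] [ 0.4016 -0.2659  0.005 ]
cover small [(array([359.6, 179.8]), array([5., 6.])), (array([274. , 116.2]), array([4.5, 6.2]))] [ 0.5843 -0.2767  0.054 ] [ 0.5886 -0.2791  0.048 ]
tray medium [(array([412.1, 206. ]), array([33.6, 34.9])), (array([312.7, 100.9]), array([19.2, 28.6]))] [ 0.5137 -0.4411  0.005 ] [ 0.5174 -0.4437  0.005 ]
cover medium [(array([110.5, 211.5]), array([5.2, 6.9])), (array([178.7, 367.5]), array([8.7, 9.6]))] [0.4959 0.4365 0.06  ] [0.4986 0.4374 0.054 ]
[[ 0.9401  0.3408 -0.    ]
 [ 0.3408 -0.9401 -0.    ]
 [-0.     -0.     -1.    ]] [-0.      0.      0.3477]
```

View pics/crop_med.png

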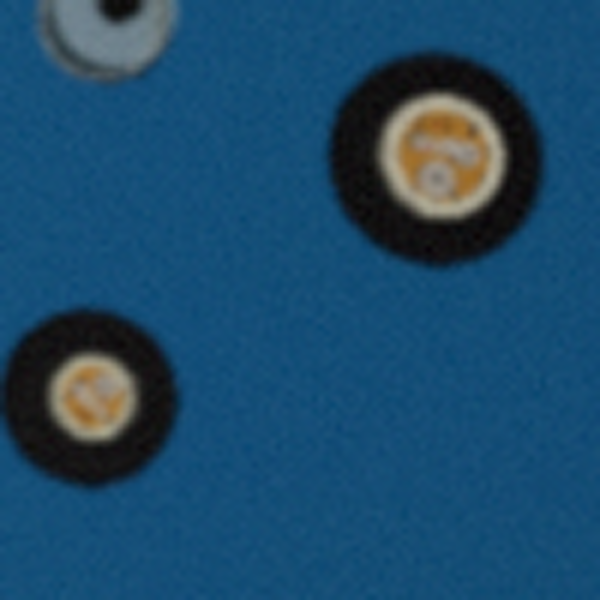

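The crop shows the black medium tray at (435,158) and the black small tray at (90,398). Both are black with the right size ratio, so the red and pink ones are excluded. The two cameras agree within about 4 mm. I start with the small cover, hovering above it.

Call:
send_rows(rows=[0,0.456,-0.213,0.052,0,0,0.348,0,0.456,-0.213,0.052,0,0,0.348,0,0.456,-0.213,0.052,0,0,0.348,0,0.456,-0.213,0.052,0,0,0.348,0,0.456,-0.213,0.052,0,0,0.348,0,0.456,-0.213,0.052,0,0,0.348,0,0.456,-0.213,0.052,0,0,0.348,0,0.456,-0.213,0.052,0,0,0.348,0,0.456,-0.213,0.052,0,0,0.348,0,0.456,-0.213,0.052,0,0,0.348,0,0.456,-0.213,0.052,0,0,0.348,0,0.456,-0.213,0.052,0,0,0.348], squeeze=25)

```text
t: 2.25
position: [0.5832, -0.2815, 0.2513]
ee_rot: [0.0, 1.0, -0.0, 0.0]
contact_force: [0.1, -0.4, 0.7]
gripper_width: 0.999
```

```bash
cat > look.py <<'E'
from seg import *
import sys
np.set_printoptions(precision=4,suppress=True)
# usage: look.py x y z : expected world point of a dark knob top; reports refined
def proj(im,X,P):
    H=np.array(im['hand_eye']);p,Rt=P
    c=np.linalg.inv(H)@np.r_[Rt.T@(np.array(X)-p),1]
    K=np.array([[im['fx'],0,im['cx']],[0,im['fy'],im['cy']],[0,0,1]])
    return cv2.projectPoints(c[:3].reshape(1,1,3),np.zeros(3),np.zeros(3),K,np.array(im['dist_coeffs']))[0].ravel()
if __name__=='__main__':
    X=[float(v) for v in sys.argv[1:4]]; r=float(sys.argv[4]); name=sys.argv[5]
    P=pose(); im=robot.get_image('wrist'); u=proj(im,X,P)
    print('tcp',P[0],'yaw err',P[1][0],'t',robot.get_state()['t'],'expect px',u)
    cv2.imwrite(f'pics/{name}.png',im['frame'])
    e=blob(im['frame'],u,r,int(sys.argv[6]) if len(sys.argv)>6 else 60); print('ellipse',e,'world',atz(im,e[0],X[2],P))
E
python3 look.py .5865 -.278 .056 60 w1
```

```text
tcp [ 0.5832 -0.2815  0.2513] yaw err [ 1.     -0.0003  0.0004] t 2.3 expect px [255.1627 181.9366]
ellipse ((255.12210083007812, 180.6791229248047), (18.419904708862305, 21.49552345275879), 4.206389904022217) world [ 0.5877 -0.278   0.056 ]
```

View pics/w1.png

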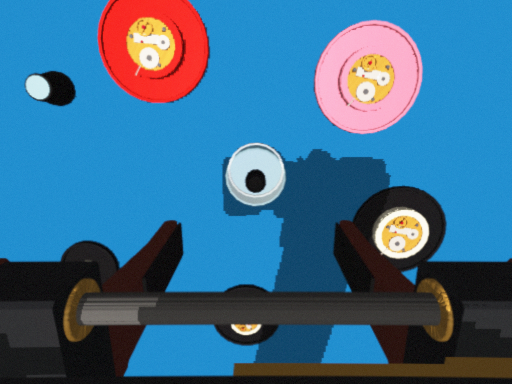

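The wrist view shows the small cover with its knob at px (255,181), measured at (0.588,-0.278), which matches the overhead estimate. I descend in two steps.

Call:
send_rows(rows=[0,0,0,0.03,0,0,0,0,0,0,0.06,0,0,0,0,0,0,0.08,0,0,0,0,0,0,0.09,0,0,0,0,0,0,0.09,0,0,0,0,0,0,0.09,0,0,0])

```text
t: 2.8
position: [0.5821, -0.2834, 0.1617]
ee_rot: [0.0, 1.0, -0.0, 0.0]
contact_force: [0.5, 0.2, 0.2]
gripper_width: 1.0
```

Call:
send_rows(rows=[0,0.005,-0.0055,0.02,0,0,0,0,0.005,-0.0055,0.033,0,0,0,0,0.005,-0.0055,0.042,0,0,0,0,0.005,-0.0055,0.042,0,0,0,0.8,0.005,-0.0055,0.042,0,0,0,0.9,0.005,-0.0055,0.042,0,0,0,1,0.005,-0.0055,0.042,0,0,0,1,0.005,-0.0055,0.042,0,0,0,1,0.005,-0.0055,0.042,0,0,0,1,0.005,-0.0055,0.042,0,0,0,1,0.005,-0.0055,0.042,0,0,0])

```text
t: 3.72
position: [0.5871, -0.2777, 0.1195]
ee_rot: [0.0, 1.0, -0.0, 0.0]
contact_force: [-0.7, 0.4, 2.9]
gripper_width: 0.508
```

Call:
send_rows(rows=[1,0,0,0,0,0,0,1,0,0,0,0,0,0,1,0,0,0,0,0,0,1,0,0,0,0,0,0,1,0,0,0,0,0,0,1,0,0,0,0,0,0])

```text
t: 4.22
position: [0.5871, -0.2779, 0.1195]
ee_rot: [0.0, 1.0, -0.0, 0.0]
contact_force: [0.3, 0.3, 2.5]
gripper_width: 0.22
```

Call:
send_rows(rows=[1,0,0,-0.004,0,0,0,1,0,0,-0.015,0,0,0,1,0,0,-0.035,0,0,0,1,-0.005,0,-0.05,0,0,0,1,-0.02,-0.001,-0.055,0,0,0,1,-0.045,-0.003,-0.055,0,0,0,1,-0.075,-0.005,-0.055,0,0,0,1,-0.105,-0.007,-0.055,0,0,0,1,-0.135,-0.009,-0.055,0,0,0,1,-0.16,-0.0105,-0.055,0,0,0,1,-0.178,-0.0115,-0.055,0,0,0,1,-0.187,-0.0125,-0.055,0,0,0])

```text
t: 5.22
position: [0.3972, -0.2651, 0.1747]
ee_rot: [-0.0, 1.0, -0.001, -0.001]
contact_force: [-0.6, -0.1, -0.4]
gripper_width: 0.224
```

Run:
```python
from seg import *
P=pose();print(P[0],robot.get_state()['gripper_width'])
im=robot.get_image('wrist'); a=im['frame']; b=robot.get_image('side')['frame'][60:240,220:440]
cv2.imwrite('pics/c1.png',np.vstack([a[:,:],cv2.resize(b,(512,420))])[:590] if 0 else np.hstack([cv2.resize(a,(400,300)),cv2.resize(b,(366,300))]))
```

```text
[ 0.39722145 -0.26507676  0.17470947] 0.22363184251609822
```

View pics/c1.png

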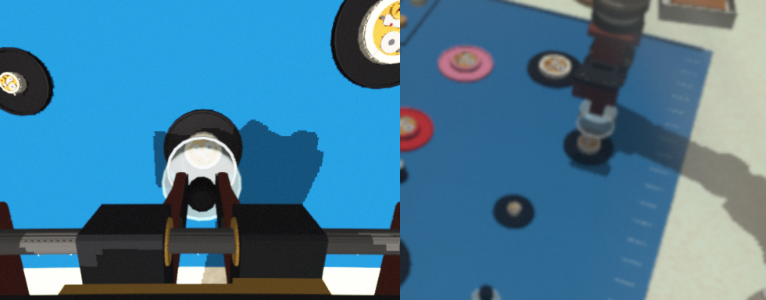

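The cover is held and sits over the small tray. Lowering.

Call:
send_rows(rows=[1,0,0,0.01,0,0,0,1,0,0,0.02,0,0,0,1,0,0,0.03,0,0,0,1,0,0,0.038,0,0,0,1,0,0,0.042,0,0,0,1,0,0,0.045,0,0,0,1,0,0,0.045,0,0,0])

```text
t: 5.9
position: [0.3998, -0.2649, 0.1283]
ee_rot: [-0.0, 1.0, 0.0, -0.001]
contact_force: [0.2, 0.4, 0.1]
gripper_width: 0.22
```

Call:
send_rows(rows=[1,0,0,0.002,0,0,0,1,0,0,0.004,0,0,0,1,0,0,0.0055,0,0,0,1,0,0,0.0055,0,0,0])

```text
t: 6.23
position: [0.3999, -0.2651, 0.1237]
ee_rot: [0.0, 1.0, -0.0, 0.0]
contact_force: [-0.4, -0.4, -1.2]
gripper_width: 0.221
```

Call:
send_rows(rows=[1,0,0,0.001,0,0,0,1,0,0,0.001,0,0,0])

```text
t: 6.4
position: [0.4001, -0.2652, 0.1234]
ee_rot: [0.0, 1.0, -0.0, 0.0]
contact_force: [-1.5, 0.9, 6.0]
gripper_width: 0.223
```

Contact (6 N). Release, then rise.

Call:
send_rows(rows=[0.5,0,0,0,0,0,0,0.4,0,0,0,0,0,0,0.3,0,0,0,0,0,0,0.3,0,0,0,0,0,0,0.3,0,0,0,0,0,0,0.3,0,0,0,0,0,0,0.3,0,0,-0.03,0,0,0,0.3,0,0,-0.06,0,0,0,0.3,0,0,-0.09,0,0,0,0.3,0,0,-0.125,0,0,0,0.3,0,0,-0.125,0,0,0])

```text
t: 7.32
position: [0.4024, -0.2663, 0.2533]
ee_rot: [0.002, 1.0, -0.0, 0.004]
contact_force: [0.7, -0.5, 0.9]
gripper_width: 0.699
```

```bash
python3 look.py .400 -.265 .061 60 w2
```

```text
tcp [ 0.4024 -0.2663  0.2533] yaw err [ 1.     -0.0006  0.0084] t 7.3667 expect px [256.6951 190.2004]
ellipse ((256.5367431640625, 177.94598388671875), (70.66240692138672, 73.32198333740234), 22.214420318603516) world [ 0.4118 -0.2649  0.061 ]
```

View pics/w2.png

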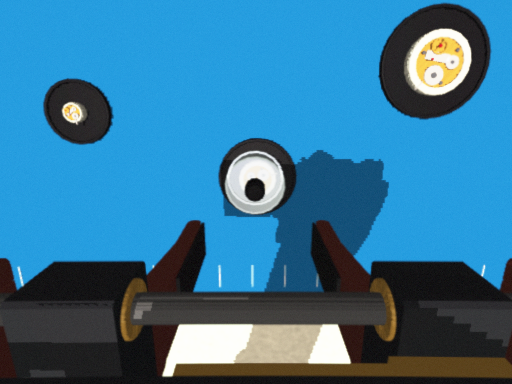

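The cover is in the tray, with its knob at px (255,189). I check its centring numerically and measure the neighbouring trays at (78,111) and (434,62).

Run:
```python
from seg import *
np.set_printoptions(precision=4,suppress=True)
im=robot.get_image('wrist');P=pose();f=im['frame']
for n,p,r,z in [('small',(256,178),45,.005),('tiny',(78,111),40,.005),('medium',(434,62),65,.005),('knob',(255,190),13,.061)]:
    e=blob(f,p,r); print(n,e[0],e[1],atz(im,e[0],z,P))
```

```text
small (257.23907470703125, 177.13279724121094) (71.21414947509766, 73.92391967773438) [ 0.397  -0.2638  0.005 ]
tiny (76.63676452636719, 109.437744140625) (59.441097259521484, 70.74015808105469) [ 0.4682 -0.0788  0.005 ]
medium (437.0735778808594, 58.66641616821289) (101.65784454345703, 121.87214660644531) [ 0.5163 -0.4403  0.005 ]
knob (255.28013610839844, 188.67593383789062) (18.50501823425293, 21.786151885986328) [ 0.3996 -0.2621  0.061 ]
```

Call:
send_rows(rows=[0.3,0.002,-0.015,0,0,0,0,0.3,0.007,-0.05,0,0,0,0,0.3,0.012,-0.09,0,0,0,0,0.3,0.017,-0.13,0,0,0,0,0.3,0.022,-0.17,0,0,0,0,0.3,0.027,-0.21,0,0,0,0,0.3,0.032,-0.25,0.01,0,0,0,0.3,0.037,-0.29,0.03,0,0,0,0.3,0.042,-0.325,0.05,0,0,0,0.3,0.046,-0.352,0.07,0,0,0,0.3,0.047,-0.366,0.09,0,0,0,0.3,0.047,-0.366,0.09,0,0,0])

```text
t: 8.42
position: [0.4441, 0.1041, 0.1534]
ee_rot: [-0.0, 1.0, 0.003, -0.004]
contact_force: [-1.2, -0.0, -0.2]
gripper_width: 0.7
```

```bash
python3 look.py .447 .101 .050 40 w3 50
```

```text
tcp [0.4441 0.1041 0.1534] yaw err [ 0.9999  0.0062 -0.0079] t 8.4667 expect px [264.2331 217.1802]
ellipse ((262.21051025390625, 214.9196319580078), (27.871049880981445, 33.118751525878906), 177.8860321044922) world [0.4486 0.1023 0.05  ]
```

Call:
send_rows(rows=[0.3,0,0,0.01,0,0,0,0.3,0.0,0,0.02,0,0,0,0.3,0,0,0.03,0,0,0,0.3,0,0,0.035,0,0,0,0.3,0,0,0.035,0,0,0])

```text
t: 8.88
position: [0.4465, 0.0999, 0.1217]
ee_rot: [0.0, 1.0, -0.001, -0.001]
contact_force: [0.1, -0.4, 0.2]
gripper_width: 0.702
```

Call:
send_rows(rows=[0.3,0.001,-0.001,0.004,0,0,0,0.3,0.001,-0.001,0.008,0,0,0,1,0.001,-0.001,0.0085,0,0,0,1,0.001,-0.001,0.0085,0,0,0,1,0.001,-0.001,0.0085,0,0,0,1,0.001,-0.001,0.0085,0,0,0,1,0.001,-0.001,0.0085,0,0,0,1,0.001,-0.001,0.0085,0,0,0,1,0.001,-0.001,0.0085,0,0,0,1,0.001,-0.001,0.0085,0,0,0,1,0.001,-0.001,0.0085,0,0,0,1,0.001,-0.001,0.0085,0,0,0])

```text
t: 9.88
position: [0.4481, 0.1019, 0.1143]
ee_rot: [-0.0, 1.0, -0.0, 0.0]
contact_force: [-0.7, 0.6, 1.5]
gripper_width: 0.217
```

Call:
send_rows(rows=[1,0,0,0,0,0,0,1,0,0,-0.01,0,0,0,1,0,0,-0.028,0,0,0,1,0.002,0.008,-0.045,0,0,0,1,0.004,0.03,-0.05,0,0,0,1,0.007,0.06,-0.05,0,0,0,1,0.011,0.09,-0.05,0,0,0,1,0.014,0.12,-0.05,0,0,0,1,0.017,0.15,-0.05,0,0,0,1,0.02,0.17,-0.045,0,0,0,1,0.021,0.181,-0.04,0,0,0,1,0.021,0.181,-0.03,0,0,0])

```text
t: 10.88
position: [0.4696, -0.0816, 0.1449]
ee_rot: [0.001, 1.0, -0.002, 0.001]
contact_force: [0.5, 0.2, -0.4]
gripper_width: 0.224
```

Call:
send_rows(rows=[1,0,0,0.008,0,0,0,1,0,0,0.014,0,0,0,1,0,0,0.018,0,0,0,1,0,0,0.021,0,0,0,1,0,0,0.021,0,0,0])

```text
t: 11.3
position: [0.4687, -0.078, 0.1226]
ee_rot: [-0.0, 1.0, 0.001, -0.001]
contact_force: [-0.3, -0.3, -0.4]
gripper_width: 0.222
```

Call:
send_rows(rows=[1,0,0.001,0.002,0,0,0,1,0,0.001,0.004,0,0,0,1,0,0.001,0.005,0,0,0,1,0,0.001,0.005,0,0,0])

```text
t: 11.63
position: [0.4692, -0.0801, 0.1184]
ee_rot: [0.0, 1.0, -0.0, 0.0]
contact_force: [-0.9, -1.2, -0.8]
gripper_width: 0.221
```

Call:
send_rows(rows=[1,0,0,0.001,0,0,0,1,0,0,0.001,0,0,0,1,0,0,0.001,0,0,0])

```text
t: 11.88
position: [0.4692, -0.0802, 0.1182]
ee_rot: [0.0, 1.0, -0.0, 0.0]
contact_force: [-2.5, 0.5, 11.4]
gripper_width: 0.22
```

Contact. Release, rise and look.

Call:
send_rows(rows=[0.5,0,0,0,0,0,0,0.4,0,0,0,0,0,0,0.3,0,0,0,0,0,0,0.3,0,0,0,0,0,0,0.3,0,0,0,0,0,0,0.3,0,0,0,0,0,0,0.3,0,0,-0.03,0,0,0,0.3,0,0,-0.06,0,0,0,0.3,0,0,-0.09,0,0,0,0.3,0,0,-0.12,0,0,0,0.3,0,0,-0.13,0,0,0,0.3,0,0,-0.13,0,0,0])

```text
t: 12.88
position: [0.4704, -0.0803, 0.2497]
ee_rot: [0.0, 1.0, -0.0, 0.003]
contact_force: [-0.4, 0.1, -0.6]
gripper_width: 0.699
```

Run:
```python
from look import *
P=pose();im=robot.get_image('wrist');f=im['frame'];cv2.imwrite('pics/w4.png',f);print(P[0])
for n,X,r in [('tray',(.4695,-.079,.005),45),('knob',(.4692,-.0802,.055),13)]:
    e=blob(f,proj(im,X,P),r); print(n,e[0],e[1],atz(im,e[0],X[2],P))
```

```text
[ 0.4704 -0.0803  0.2497]
tray (257.92633056640625, 175.56468200683594) (57.41701889038086, 58.5579833984375) [ 0.4692 -0.0795  0.005 ]
knob (257.7374267578125, 187.5991668701172) (18.433757781982422, 21.544681549072266) [ 0.4693 -0.0793  0.055 ]
```

View pics/w4.png

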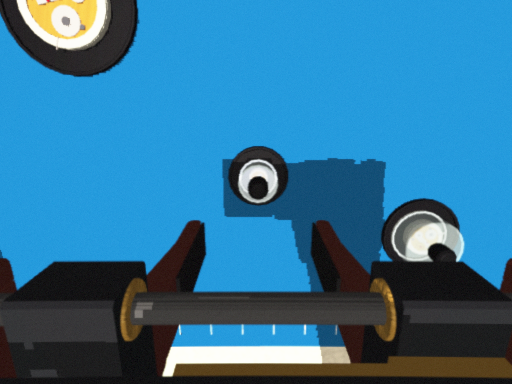

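The tiny cover is centred in its tray, with the knob within 1 mm of the tray centre. Next is the medium cover.

Call:
send_rows(rows=[0.3,0.001,-0.02,0,0,0,0,0.3,0.003,-0.06,0,0,0,0,0.3,0.005,-0.1,0,0,0,0,0.3,0.007,-0.14,0,0,0,0,0.3,0.01,-0.18,0,0,0,0,0.3,0.012,-0.22,0,0,0,0,0.3,0.014,-0.26,0,0,0,0,0.3,0.016,-0.3,0,0,0,0,0.3,0.019,-0.34,0,0,0,0,0.3,0.021,-0.38,0,0,0,0,0.3,0.023,-0.42,0,0,0,0,0.3,0.025,-0.455,0,0,0])

```text
$.rows: bad value
```

Call:
send_rows(rows=[0.3,0.002,-0.03,0.02,0,0,0,0.3,0.003,-0.05,0.04,0,0,0,0.3,0.0035,-0.062,0.06,0,0,0,0.3,0.0035,-0.062,0.075,0,0,0,0.3,0.0035,-0.062,0.075,0,0,0,0.3,0.0035,-0.062,0.075,0,0,0])

```text
t: 13.43
position: [0.471, -0.0182, 0.1704]
ee_rot: [0.0, 1.0, 0.0, -0.002]
contact_force: [-0.5, -0.1, 0.4]
gripper_width: 0.696
```

```bash
python3 look.py .4975 .437 .062 25 w5 50
```

```text
tcp [ 0.471  -0.0182  0.1704] yaw err [ 1.      0.0002 -0.0048] t 13.4833 expect px [-517.7758  179.0979]Traceback (most recent call last):
  File "look.py", line 15, in <module>
    e=blob(im['frame'],u,r,int(sys.argv[6]) if len(sys.argv)>6 else 60); print('ellipse',e,'world',atz(im,e[0],X[2],P))
  File "seg.py", line 6, in blob
    c=max(c,key=cv2.contourArea)
ValueError: max() iterable argument is empty
```

The first call was refused because its last row was one number short. The second therefore ran from the old spot, harmlessly, with the fingertips at 90 mm over clear bench. I redo the traverse from here.

Call:
send_rows(rows=[0.3,0.001,-0.02,0,0,0,0,0.3,0.003,-0.06,0,0,0,0,0.3,0.005,-0.1,0,0,0,0,0.3,0.007,-0.14,0,0,0,0,0.3,0.01,-0.18,0,0,0,0,0.3,0.012,-0.22,0,0,0,0,0.3,0.014,-0.26,0,0,0,0,0.3,0.016,-0.3,0,0,0,0,0.3,0.018,-0.34,0,0,0,0,0.3,0.021,-0.38,0,0,0,0,0.3,0.023,-0.415,0,0,0,0,0.3,0.0245,-0.44,0,0,0,0])

```text
t: 14.48
position: [0.4971, 0.4255, 0.1734]
ee_rot: [-0.001, 1.0, 0.001, 0.001]
contact_force: [-0.5, 0.1, -0.3]
gripper_width: 0.702
```

Call:
send_rows(rows=[0.3,0,-0.01,0,0,0,0,0.3,0,-0.015,0,0,0,0,0.3,0,-0.015,0,0,0,0,0.3,0,-0.015,0,0,0,0])

```text
t: 14.82
position: [0.4979, 0.4348, 0.1723]
ee_rot: [0.001, 1.0, -0.001, 0.0]
contact_force: [-0.3, -0.4, -0.1]
gripper_width: 0.697
```

```bash
python3 look.py .4975 .437 .062 25 w5 50
```

```text
tcp [0.4979 0.4348 0.1723] yaw err [ 1.     -0.0022  0.0003] t 14.8667 expect px [255.9237 219.0797]
ellipse ((254.18746948242188, 217.5052490234375), (26.670392990112305, 31.869487762451172), 1.025799036026001) world [0.4986 0.4382 0.062 ]
```

Call:
send_rows(rows=[0.3,0,-0.001,0.012,0,0,0,0.3,0,-0.001,0.024,0,0,0,0.3,0,-0.001,0.034,0,0,0,0.3,0,-0.001,0.04,0,0,0,0.3,0,-0.001,0.04,0,0,0,0.3,0,-0.001,0.04,0,0,0])

```text
t: 15.37
position: [0.4969, 0.4376, 0.1314]
ee_rot: [0.0, 1.0, -0.0, -0.001]
contact_force: [-0.3, -0.2, -0.3]
gripper_width: 0.701
```

Call:
send_rows(rows=[0.3,0.001,0,0.003,0,0,0,0.3,0.001,0,0.0055,0,0,0,1,0.001,0,0.0055,0,0,0,1,0.001,0,0.0055,0,0,0,1,0.001,0,0.0055,0,0,0,1,0.001,0,0.0055,0,0,0,1,0.001,0,0.0055,0,0,0,1,0.001,0,0.0055,0,0,0,1,0.001,0,0.0055,0,0,0,1,0.001,0,0.0055,0,0,0,1,0.001,0,0.0055,0,0,0,1,0.001,0,0.0055,0,0,0])

```text
t: 16.37
position: [0.4982, 0.4378, 0.1268]
ee_rot: [0.0, 1.0, -0.0, 0.0]
contact_force: [-0.4, -0.4, 1.8]
gripper_width: 0.224
```

Call:
send_rows(rows=[1,0,0,0,0,0,0,1,0,0,-0.01,0,0,0,1,0,0,-0.03,0,0,0,1,0,0,-0.055,0,0,0,1,0,0.003,-0.08,0,0,0,1,0.001,0.015,-0.095,0,0,0,1,0.001,0.04,-0.1,0,0,0,1,0.002,0.07,-0.1,0,0,0,1,0.002,0.105,-0.1,0,0,0,1,0.003,0.14,-0.1,0,0,0,1,0.004,0.175,-0.1,0,0,0,1,0.005,0.21,-0.1,0,0,0])

```text
t: 17.37
position: [0.5028, 0.2263, 0.2274]
ee_rot: [-0.0, 1.0, 0.0, 0.0]
contact_force: [-0.3, -0.2, -0.9]
gripper_width: 0.217
```

Call:
send_rows(rows=[1,0.001,0.035,0,0,0,0,1,0.002,0.07,0,0,0,0,1,0.002,0.105,0,0,0,0,1,0.003,0.14,0,0,0,0,1,0.004,0.175,0,0,0,0,1,0.004,0.21,0,0,0,0,1,0.005,0.245,0,0,0,0,1,0.006,0.28,0,0,0,0,1,0.006,0.315,0,0,0,0,1,0.007,0.35,0,0,0,0,1,0.008,0.385,0,0,0,0,1,0.008,0.42,0,0,0,0])

```text
t: 18.37
position: [0.5109, -0.1937, 0.2275]
ee_rot: [0.0, 1.0, 0.0, 0.0]
contact_force: [0.5, -0.3, -2.1]
gripper_width: 0.221
```

Call:
send_rows(rows=[1,0.001,0.035,0,0,0,0,1,0.002,0.07,0,0,0,0,1,0.002,0.105,0,0,0,0,1,0.003,0.14,0,0,0,0,1,0.004,0.175,0,0,0,0,1,0.005,0.208,0,0,0,0,1,0.005,0.232,0.01,0,0,0,1,0.005,0.245,0.025,0,0,0,1,0.005,0.25,0.04,0,0,0,1,0.005,0.25,0.055,0,0,0,1,0.005,0.25,0.06,0,0,0,1,0.005,0.25,0.06,0,0,0])

```text
t: 19.37
position: [0.5155, -0.4401, 0.1649]
ee_rot: [-0.002, 1.0, 0.001, -0.001]
contact_force: [-0.3, 0.2, -1.2]
gripper_width: 0.222
```

Run:
```python
from look import *
P=pose();im=robot.get_image('wrist');print(P[0],robot.get_state()['gripper_width']);b=robot.get_image('side')['frame'][40:220,220:440]
cv2.imwrite('pics/c2.png',np.hstack([cv2.resize(im['frame'],(400,300)),cv2.resize(b,(366,300))]))
```

```text
[ 0.5155 -0.4401  0.1649] 0.21986173593556937
```

View pics/c2.png

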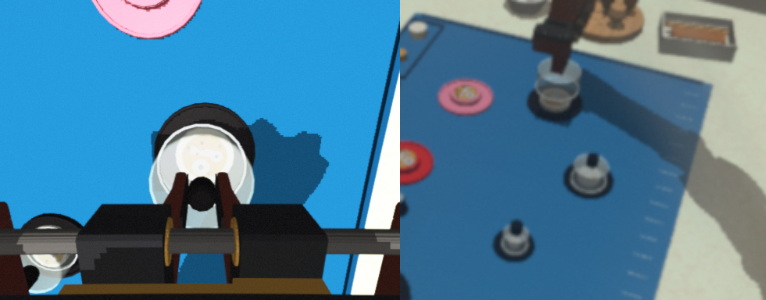

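The medium cover is held over the black medium tray, with the small and tiny ones already seated beside it. Lowering.

Call:
send_rows(rows=[1,0,0,0.01,0,0,0,1,0,0,0.02,0,0,0,1,0,0,0.027,0,0,0,1,0,0,0.031,0,0,0,1,0,0,0.031,0,0,0,1,0,0,0.031,0,0,0])

```text
t: 19.97
position: [0.5158, -0.442, 0.1354]
ee_rot: [-0.0, 1.0, -0.0, -0.0]
contact_force: [-0.6, 0.3, -0.9]
gripper_width: 0.22
```

Call:
send_rows(rows=[1,0,0,0.002,0,0,0,1,0,0,0.004,0,0,0,1,0,0,0.005,0,0,0,1,0,0,0.0055,0,0,0,1,0,0,0.0055,0,0,0])

```text
t: 20.38
position: [0.516, -0.4422, 0.1309]
ee_rot: [0.0, 1.0, -0.0, 0.0]
contact_force: [-1.7, 0.7, 3.7]
gripper_width: 0.223
```

Contact. Release and rise.

Call:
send_rows(rows=[0.5,0,0,0,0,0,0,0.4,0,0,0,0,0,0,0.3,0,0,0,0,0,0,0.3,0,0,0,0,0,0,0.3,0,0,0,0,0,0,0.3,0,0,0,0,0,0,0.3,0,0,-0.03,0,0,0,0.3,0,0,-0.06,0,0,0,0.3,0,0,-0.09,0,0,0,0.3,0,0,-0.12,0,0,0,0.3,0,0,-0.12,0,0,0,0.3,0,0,-0.12,0,0,0])

```text
t: 21.38
position: [0.5167, -0.4428, 0.2525]
ee_rot: [0.001, 1.0, -0.0, 0.002]
contact_force: [-0.1, 0.3, -0.4]
gripper_width: 0.699
```

Run:
```python
from look import *
P=pose();im=robot.get_image('wrist');f=im['frame'];cv2.imwrite('pics/w6.png',f);print(P[0])
for n,X,r in [('tray',(.516,-.442,.005),65),('knob',(.516,-.442,.067),13)]:
    e=blob(f,proj(im,X,P),r); print(n,e[0],e[1],atz(im,e[0],X[2],P))
```

```text
[ 0.5167 -0.4428  0.2525]
tray (257.1651916503906, 176.3993682861328) (89.85802459716797, 93.16049194335938) [ 0.5134 -0.4416  0.005 ]
knob (256.6644287109375, 189.0929718017578) (19.26868438720703, 22.442480087280273) [ 0.5164 -0.4411  0.067 ]
```

View pics/w6.png

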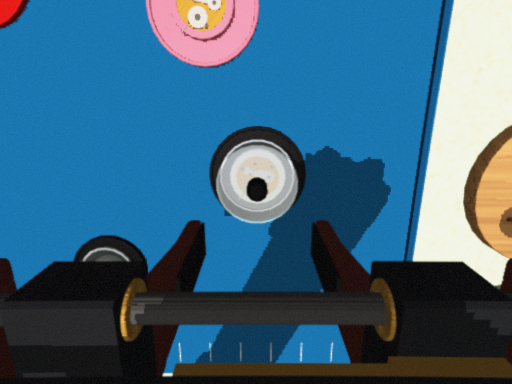

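The medium cover is seated, with its knob about 3 mm from the tray centre. Now the large cover, staying out at larger x on the way because of the reach limit.

Call:
send_rows(rows=[0.3,0,-0.02,0,0,0,0,0.3,0,-0.06,0,0,0,0,0.3,0,-0.1,0,0,0,0,0.3,0,-0.14,0,0,0,0,0.3,0,-0.18,0,0,0,0,0.3,0,-0.22,0,0,0,0,0.3,0,-0.26,0,0,0,0,0.3,0,-0.3,0,0,0,0,0.3,0,-0.34,0,0,0,0,0.3,0,-0.38,0,0,0,0,0.3,0,-0.42,0,0,0,0,0.3,-0.005,-0.455,0,0,0,0])

```text
t: 22.43
position: [0.5103, 0.0156, 0.2488]
ee_rot: [-0.0, 1.0, 0.001, -0.001]
contact_force: [0.2, 0.5, -0.1]
gripper_width: 0.701
```

Call:
send_rows(rows=[0.3,-0.01,-0.035,0,0,0,0,0.3,-0.025,-0.07,0,0,0,0,0.3,-0.042,-0.105,0,0,0,0,0.3,-0.06,-0.14,0,0,0,0,0.3,-0.08,-0.175,0,0,0,0,0.3,-0.1,-0.205,0.01,0,0,0,0.3,-0.12,-0.235,0.03,0,0,0,0.3,-0.135,-0.258,0.05,0,0,0,0.3,-0.141,-0.265,0.07,0,0,0,0.3,-0.141,-0.265,0.075,0,0,0,0.3,-0.141,-0.265,0.075,0,0,0,0.3,-0.141,-0.265,0.075,0,0,0])

```text
t: 23.43
position: [0.3705, 0.2767, 0.1749]
ee_rot: [0.001, 1.0, -0.001, -0.001]
contact_force: [-0.3, 0.6, -0.2]
gripper_width: 0.702
```

```bash
python3 look.py .3705 .278 .068 25 w7 50
```

```text
tcp [0.3705 0.2767 0.1749] yaw err [ 1.     -0.0016 -0.0013] t 23.4833 expect px [257.1936 220.1826]
ellipse ((255.08058166503906, 218.31381225585938), (27.00474739074707, 32.669471740722656), 0.7351782917976379) world [0.3718 0.2794 0.068 ]
```

Call:
send_rows(rows=[0.3,0.0005,-0.001,0.012,0,0,0,0.3,0.0005,-0.001,0.024,0,0,0,0.3,0.0005,-0.001,0.034,0,0,0,0.3,0.0005,-0.001,0.037,0,0,0,0.3,0.0005,-0.001,0.037,0,0,0,0.3,0.0005,-0.001,0.037,0,0,0])

```text
t: 23.98
position: [0.371, 0.2787, 0.1386]
ee_rot: [-0.0, 1.0, -0.0, 0.0]
contact_force: [-0.3, -0.4, -0.0]
gripper_width: 0.704
```

Call:
send_rows(rows=[0.3,0,0,0.004,0,0,0,0.3,0,0,0.007,0,0,0,1,0,0,0.007,0,0,0,1,0,0,0.007,0,0,0,1,0,0,0.007,0,0,0,1,0,0,0.007,0,0,0,1,0,0,0.007,0,0,0,1,0,0,0.007,0,0,0,1,0,0,0.007,0,0,0,1,0,0,0.007,0,0,0,1,0,0,0.007,0,0,0,1,0,0,0.007,0,0,0])

```text
t: 24.98
position: [0.3707, 0.2788, 0.1314]
ee_rot: [0.0, 1.0, -0.0, 0.0]
contact_force: [-0.5, -1.7, 5.4]
gripper_width: 0.219
```

Call:
send_rows(rows=[1,0,0,0,0,0,0,1,0,0,-0.01,0,0,0,1,0,0,-0.03,0,0,0,1,0,0,-0.05,0,0,0,1,0.003,0.002,-0.065,0,0,0,1,0.015,0.01,-0.07,0,0,0,1,0.035,0.024,-0.07,0,0,0,1,0.06,0.041,-0.07,0,0,0,1,0.085,0.058,-0.07,0,0,0,1,0.11,0.075,-0.07,0,0,0,1,0.135,0.092,-0.07,0,0,0,1,0.16,0.109,-0.07,0,0,0])

```text
t: 25.98
position: [0.5311, 0.1687, 0.2014]
ee_rot: [0.0, 1.0, 0.0, -0.0]
contact_force: [-0.0, 0.2, -0.7]
gripper_width: 0.22
```

Call:
send_rows(rows=[1,0.025,0.017,0,0,0,0,1,0.05,0.034,0,0,0,0,1,0.073,0.05,0,0,0,0,1,0.09,0.062,0,0,0,0,1,0.1,0.0685,0.008,0,0,0,1,0.103,0.071,0.02,0,0,0,1,0.103,0.071,0.03,0,0,0,1,0.103,0.071,0.03,0,0,0,1,0.103,0.071,0.03,0,0,0])

```text
t: 26.73
position: [0.6315, 0.1003, 0.1698]
ee_rot: [-0.0, 1.0, 0.001, -0.002]
contact_force: [-0.6, 0.4, -2.2]
gripper_width: 0.223
```

Run:
```python
from look import *
P=pose();im=robot.get_image('wrist');print(P[0],robot.get_state()['gripper_width']);b=robot.get_image('side')['frame'][130:310,120:340]
cv2.imwrite('pics/c3.png',np.hstack([cv2.resize(im['frame'],(400,300)),cv2.resize(b,(366,300))]))
```

```text
[0.6315 0.1003 0.1698] 0.220672576978492
```

View pics/c3.png

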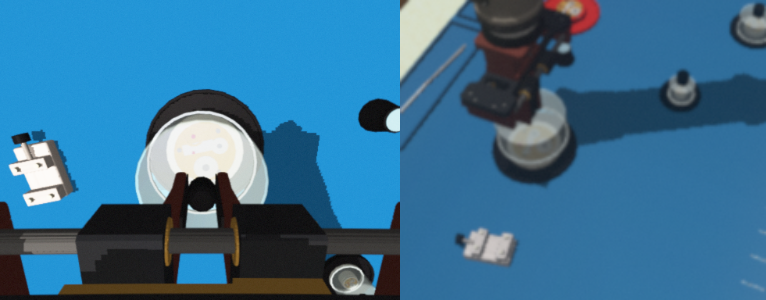

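The large cover is held over the large tray, clear of the vice and loupe. Lowering.

Call:
send_rows(rows=[1,0,0,0.01,0,0,0,1,0,0,0.02,0,0,0,1,0,0,0.027,0,0,0,1,0,0,0.031,0,0,0,1,0,0,0.031,0,0,0,1,0,0,0.031,0,0,0])

```text
t: 27.33
position: [0.6334, 0.0988, 0.1398]
ee_rot: [0.0, 1.0, -0.0, -0.0]
contact_force: [-0.5, -0.5, -1.3]
gripper_width: 0.221
```

Call:
send_rows(rows=[1,0,0,0.002,0,0,0,1,0,0,0.004,0,0,0,1,0,0,0.005,0,0,0,1,0,0,0.0055,0,0,0,1,0,0,0.0055,0,0,0])

```text
t: 27.75
position: [0.6337, 0.0989, 0.1355]
ee_rot: [0.0, 1.0, -0.0, 0.0]
contact_force: [-2.8, -0.3, 4.6]
gripper_width: 0.219
```

Contact. Release and rise.

Call:
send_rows(rows=[0.5,0,0,0,0,0,0,0.4,0,0,0,0,0,0,0.3,0,0,0,0,0,0,0.3,0,0,0,0,0,0,0.3,0,0,0,0,0,0,0.3,0,0,0,0,0,0,0.3,0,0,-0.03,0,0,0,0.3,0,0,-0.06,0,0,0,0.3,0,0,-0.09,0,0,0,0.3,0,0,-0.12,0,0,0,0.3,0,0,-0.12,0,0,0,0.3,0,0,-0.12,0,0,0])

```text
t: 28.75
position: [0.6342, 0.0987, 0.2562]
ee_rot: [-0.0, 1.0, -0.0, 0.002]
contact_force: [-0.2, -0.1, -1.0]
gripper_width: 0.703
```

Run:
```python
from look import *
P=pose();im=robot.get_image('wrist');f=im['frame'];print(P[0])
for n,X,r in [('tray',(.634,.099,.005),75),('knob',(.634,.099,.073),13)]:
    e=blob(f,proj(im,X,P),r); print(n,e[0],e[1],atz(im,e[0],X[2],P))
b=robot.get_image('side')['frame']
cv2.imwrite('pics/w8.png',np.hstack([cv2.resize(f,(400,300)),cv2.resize(b,(400,300))]))
for n in ['loupe','vice']:
    print(n,[(round(r['confidence'],2),atz(robot.get_image('side'),r['point'],0)) for r in robot.place_of('side',n)[:1]])
```

```text
[0.6342 0.0987 0.2562]
tray (258.47857666015625, 176.7176055908203) (108.26168823242188, 115.0927963256836) [0.6296 0.099  0.005 ]
knob (257.6742248535156, 189.01914978027344) (19.03487777709961, 22.330495834350586) [0.6345 0.0999 0.073 ]
loupe [(0.7, array([ 0.4043, -0.2626, -0.    ]))]
vice [(0.65, array([0.6132, 0.2652, 0.    ]))]
```

View pics/w8.png

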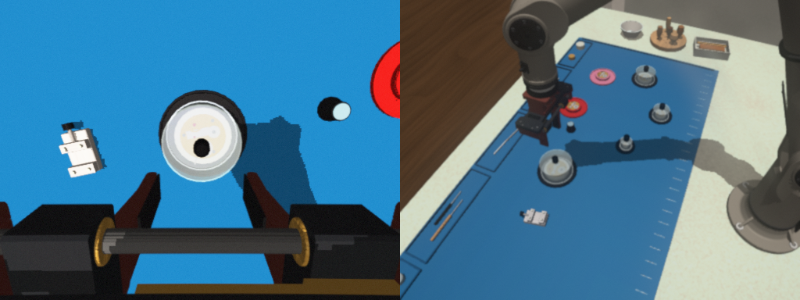

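All four covers are seated, and the vice and loupe stand where they were. The low-confidence "loupe" hit at (0.404,-0.263) is really the small cover's knob. Handing in.

```bash
python3 -c "
from workcell import robot
print(robot.job_done())"
```

```text
the job is handed in; nothing more can be done
None
```

All four covers are on their own black trays, and the job was handed in at about 29 s of the 112 s allowed. `job_done()` gives no verdict, so the results below are my own last checks.

- **Placing:** I picked each cover up by its knob, lowered it until I felt light contact (4–11 N), then released it. The gripper height at contact put every foot about 4 mm above the bench, which is the tray floor height.
- **Centring:** in the wrist view after release, the knob-to-tray-centre distance was about 3 mm (small), under 1 mm (tiny), 3 mm (medium) and 5 mm (large). The 5 mm is partly measurement bias, because the cover hides the near rim. Against the earlier unobstructed views of the large tray, its cover is within about 2 mm.
- **Bystanders:** the vice measured within about 5 mm of its starting position. The network mistook the small cover's knob for the loupe, so I have no final measurement for it; in the pictures it stands upright and looks unmoved. The red and pink trays were never approached.
- **Slip:** one move call was refused because its last row was a number short. The next call then ran from the wrong place, over clear bench, and touched nothing.

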